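Roll the filter tube onto its felt

TASK

In the half-open drawer, roll the lying filter tube along its lane by pushing gently on its top with the fingertips, until it comes to rest wholly over the blue felt inlay, overhanging neither its front nor its back edge. Do not grasp, lift, or shove it from the side or end, leave everything else in and around the drawer where it is, and finish clear of the tube.

Things in the scene. Friction and masses are not known exactly. Their poses are not given: they have to be found in the camera images.
- tube: Clear tube of five glass filters, black end caps, lying in the drawer lane: a cylinder 80 mm across, 72 mm long, 0.14 to 0.26 kg. Origin at its centre, 40 mm above the lane floor, so its top is 94 mm above the table. y is the cylinder axis (across the drawer); x and z turn as it rolls. A white label marks +z, on top at the start. Slight rolling resistance stops it soon after release.
- tube_cap (a point): Middle of the tube's wide-cap end face, on the cylinder axis, 36 mm from its centre towards tube +y. Pressed lightly on top (a few newtons) the tube rolls without slipping, half as far as the fingertip moves.
- tube_foot (a point): Middle of the tube's other end face, on the cylinder axis, 36 mm from its centre towards tube -y.
- inlay: Blue felt inlay set flush in the birch lane floor (no step), 108 mm along the drawer (its x axis) and as wide as the lane (104 mm along its y axis). Origin at its centre on the lane floor, 14 mm above the table. It lies either nearer the robot or farther away than the tube.
- unit: Low grey cabinet, fixed, with a narrow birch drawer half open towards the robot. Origin at table height below the middle of the open drawer; x along the drawer into the cabinet, y to its left. Inside: x -170 to +170 mm, y -87 to +87 mm, floor 14 mm, sides and back partition up to 59 mm, front 64 mm high above the table. Behind x = 174 mm the cabinet, 430 mm wide, flat top 118 mm above the table.
- lane (a point): Middle of the tube's lane on the drawer floor, 14 mm above the table, axes as the unit's. The lane is 340 mm long in x and 104 mm wide in y, between the right drawer side and a 6 mm thick divider that rises 15 mm above the floor; beyond the divider is the side compartment. Closed neighbour drawers at unit y = +-157 mm have bar handles standing out to unit x = 130 mm, about 75 mm high.
- ring: Matte aluminium adapter ring, 54 mm across, 10 mm high, flat in the side compartment; origin at the centre of its underside. Leave alone.
- thumbscrew: Brass-coloured thumbscrew standing on its 20 mm head, 22 mm high, in the side compartment; origin under its centre. Leave alone.
- pen: Lens pen, 128 mm long along its x axis, 11 mm thick, lying in the side compartment; origin under its middle. Leave alone.
- spare_tube: Second filter tube like the first, standing upright on the table (80 mm across, 72 mm high); origin under its centre. Leave alone.
- lens: Black camera lens standing on the table, 82 mm across, 95 mm high; origin under its centre. Leave alone.
- lens_cap: Grey lens cap flat on the table, 76 mm across, 10 mm high; origin under its centre. Leave alone.

How it is judged:
On the way:
1. the tube has rolled, not slid: its label has turned more than 65 degrees away from the top (angle between tube's own z axis and vertical above 1.15 rad).
At the end, for the whole second after the job is handed in: The tube lies on its side on the lane floor, at rest, its whole 80 mm diameter over the 108 mm inlay (both ends of its axis within 14 mm of the inlay's middle line), after rolling there (x of tube_cap in the frame of inlay between -0.014 and 0.014 m and x of tube_foot in the frame of inlay between -0.014 and 0.014 m and angle between tube's own y axis and vertical between 1.45 and 1.69 rad and height (world z) of tube between 0.05 and 0.058 m and linear speed of tube below 0.01 m/s); the robot touches nothing.
It fails at once if the tube is lifted or tipped (more than 10 mm up) (height (world z) of tube above 0.064 m).
It fails at once if the fingers push the tube with their tips lower than about its upper quarter (more than about 20 mm below its top) or straddle it (contact force between the fingers and tube above 0.5 N and height (world z) of the grasp point below 0.09 m).
It fails at once if the tube is pressed hard (more than 50 N) (contact force between the fingers and tube above 50 N).
It fails at once if a bystander (the aluminium ring, the thumbscrew, the lens pen, the spare tube, the lens, the lens cap) is moved more than 10 mm (distance of any of ring, thumbscrew, pen, spare_tube, lens, lens_cap from where it was at the start of the episode above 0.01 m).
It also fails if it takes over 58 s, if anything falls off the work surface, if the arm or the gripper's body presses on something with over 40 N, if the wrist force passes 120 N, or if a joint passes its speed limit or range.

ROBOT

A 7-joint arm with a two-finger parallel gripper is mounted at the origin on the work surface. World frame = base frame: x ahead of the robot, y to its left, z up, the work surface at z = 0. Lengths are in m, angles in rad, forces in N, time in s.
With the tool pointing down it reaches from about 0.375 to 0.925 m from the base axis. Payload 3.1 kg.
Tool frame: the origin (TCP) lies midway between the tips of the shut fingers; the grasp point (between the pads) lies 19 mm behind it; z points along the fingers, y is the line along which they close (so a half turn about z gives the same grasp; the last joint's range is limited). The gripper opens to 85 mm and grips with 20 to 120 N. Pads are 22 mm wide; open, the fingers measure 114 mm over their backs; the gripper's body (76 mm by 85 mm) begins 54 mm behind the grasp point. The pads swing forward as they close: fully open they stand 13 mm farther back than shut.
Start: joints at [1.172, 0.383, 0.044, 1.598, -0.018, 1.161, -0.05], TCP at [0.193, -0.621, 0.231] pointing down, gripper open.
Joint ranges: [-2.61, 2.61], [-0.41, 2.15], [-1.48, 1.57], [0, 2.5], [-1.57, 4.71], [0.05, 1.97], [-2.85, 2.85]. Speed limits (rad/s): [2.79, 2.79, 3.14, 3.14, 3.14, 3.14, 3.14].

INTERFACE

Orientations are given as a unit quaternion [w, x, y, z].
In Python, from station import bot, capture, camera_info gives the robot as it stands.
- The arm moves only by the shell command python3 -m inch 'ROWS' [FORCE]. ROWS is JSON, one flat list of numbers, 5 for each row, row after row: the shift along the world's x, y, z in m, then the turn about the world's z in degrees, then the gripper's target within -1 to 1 (fully open at 1, half-way at 0, shut at -1). In form: [dx, dy, dz, roll, grip, dx, dy, dz, roll, grip, ...]. A call has 1 to 5 rows; each row shifts and turns the commanded pose from where the row before left it; what a row does not reach is not made up. A row lasts 1/8 s, in which the tool goes at most 62.5 mm and 10.7 degrees, less where a joint would pass 70% of its speed; a pose out of reach is approached as far as the arm can. A call with a gripper value outside its range is refused whole. The fingers move at their own pace and stop on an object; FORCE is the grip in N (left out, the last holds). Time passes only in rows, so rows that do not move let the fingers close. It gives the time, the measured TCP pose, the force, the opening and the grip force at its end, in the units of the state.
- bot.get_obs(): the state, without advancing time (a new reading comes with each control period).
- capture(name): name is "scene" or "top" or "wrist"; returns (picture, depth): 420x560x3 uint8, red, green, blue; 420x560 float32, m along the optical axis (not along the pixel's ray), 0 where there is no reading.
- camera_info(name): a dict with "fov_y" (degrees; the focal length in pixels is half the picture's height over the tangent of half this angle, whatever the lens; pixels are square), "cx", "cy" (the principal point, pixels), "origin" and "orientation" of the camera in the world; the wrist camera has in their place "T_tool_cam" (4x4, takes a point from camera to tool coordinates, whose origin is the TCP and whose axes are the flange's). Camera axes: x right, y down, z forward; pixel columns grow to the right and rows downward; lengths in m; the calibration is good to about 2 mm. A picture is of the moment at which its call begins: read the wrist's pose just before it. camera_info takes no time and is no camera call.
- bot.job_done(): hands the job in; it is judged then, once.
The state is a dict: "clock": time; "q": joint angles; "qd": joint speeds; "effort": joint torques, N m; "tcp_pos": TCP position; "ee_rot": TCP orientation; "force": force on the tool from outside, world axes, zero at the start; "torque": the same for the moment, N m; "gripper_width": finger opening in m; "finger_force": force on a finger pad.
Only numpy, scipy, OpenCV 4.12 (cv2) and the standard library are available. Lean on these libraries where they do the work, as an engineer would, in place of code of your own. Each camera call takes 0.05 s, during which the arm holds its last target. There are 200 camera calls.

## Working session

There is one attempt and no reset: what is moved stays moved. The work goes in short steps, Python scripts to look and compute and a shell command to move; the robot and the scene stay as the last step left them, time stands still between calls to the robot, and variables do not carry over. Pictures are saved under pics/ and viewed, at most 10 in all, crops included, and the job is handed in when it is done.

```bash
mkdir -p pics
cat > h.py <<'E'
import numpy as np,cv2
from scipy.spatial.transform import Rotation as R
from station import bot,capture,camera_info
def rot(q): return R.from_quat([q[1],q[2],q[3],q[0]]).as_matrix()
def cam(name):
    """intrinsics and camera pose, read just before the picture"""
    i=camera_info(name); f=210/np.tan(np.radians(i["fov_y"])/2)
    if "origin" in i: M=rot(i["orientation"]);o=np.array(i["origin"])
    else:
        s=bot.get_obs();T=np.array(i["T_tool_cam"]);Q=rot(s["ee_rot"])
        M=Q@T[:3,:3];o=Q@T[:3,3]+np.array(s["tcp_pos"])
    return f,i["cx"],i["cy"],M,o
def shot(name):
    c=cam(name);p,d=capture(name);return c,p,d
def cloud(c,d):
    f,cx,cy,M,o=c;v,u=np.mgrid[:420,:560]
    P=np.stack([(u-cx)/f*d,(v-cy)/f*d,d],-1)@M.T+o
    P[d<=0]=np.nan;return P
def plane(c,uv,z):
    f,cx,cy,M,o=c;uv=np.atleast_2d(uv).astype(float)
    r=np.c_[(uv-[cx,cy])/f,np.ones(len(uv))]@M.T
    return o+r*((z-o[2])/r[:,2])[:,None]
E
python3 - <<'E'
from h import *
for n in("top","scene"):
    c,p,d=shot(n);cv2.imwrite(f"pics/{n}0.png",p[:,:,::-1]);np.savez(f"{n}0.npz",p=p,d=d,f=c[0],cx=c[1],cy=c[2],M=c[3],o=c[4])
    print(n,camera_info(n))
print(bot.get_obs())
E
```

```text
top {'fov_y': 56.66947568348174, 'cx': 282.98625656407563, 'cy': 212.3815706585102, 'origin': array([ 0.24365594, -0.00607327,  1.24791956]), 'orientation': array([ 0.07505441, -0.70059406,  0.70676068, -0.06343611])}
scene {'fov_y': 46.934231653910885, 'cx': 280.0453381441325, 'cy': 212.14843448771913, 'origin': array([1.03450358, 0.22682604, 1.0677367 ]), 'orientation': array([-0.15510982,  0.54587524,  0.79098951, -0.22868484])}
{'clock': 0.1, 'q': array([ 1.17218797,  0.38378557,  0.04381625,  1.59945968, -0.01790772,
        1.16119911, -0.0498777 ]), 'qd': array([-0.0001674 , -0.00244834, -0.00091298, -0.00302682, -0.0012256 ,
       -0.00018067,  0.00168394]), 'effort': array([ 2.36700842e-03, -4.34731936e+01,  1.02908168e+00, -2.50455183e+01,
        1.08138172e-02,  5.42752154e-03, -2.04161552e-05]), 'tcp_pos': array([ 0.19234135, -0.61997035,  0.22997176]), 'ee_rot': array([-1.20590806e-03,  9.88701061e-01,  1.49895629e-01, -2.41338396e-04]), 'force': array([-1.45278043,  0.16771367, -0.10540636]), 'torque': array([ 0.00350599,  0.01106766, -0.02227214]), 'finger_force': 0.0, 'gripper_width': 0.08505667620565824}
```

View pics/top0.png

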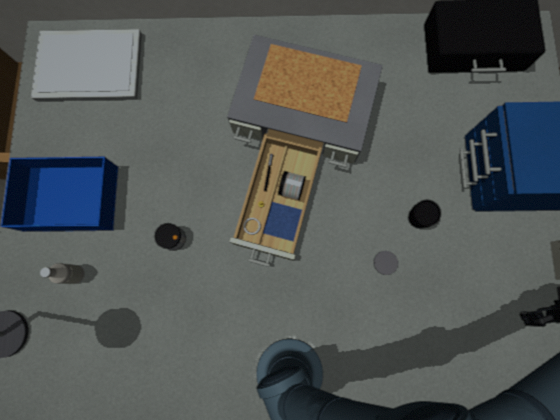

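View pics/scene0.png

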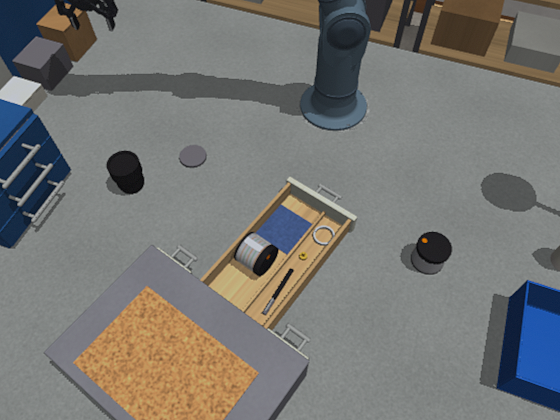

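The top view shows the tube at about (291,185) and the inlay at about (285,221), on the robot's side of the tube. The lens is at (425,213), the cap at (386,262) and the spare tube at (170,236).

Run:
```python
from h import *
for n,box in(("top",(240,310,150,260)),("scene",(230,340,190,290))):
    a=np.load(f"{n}0.npz");c=[a[k] for k in("f","cx","cy","M","o")];p=a["p"];P=cloud(c,a["d"])
    hsv=cv2.cvtColor(p,cv2.COLOR_RGB2HSV)
    m=cv2.inRange(hsv,(105,90,30),(130,255,255));b=np.zeros_like(m);b[box[2]:box[3],box[0]:box[1]]=255;m&=b
    cn=max(cv2.findContours(m,0,2)[0],key=cv2.contourArea)
    W=plane(c,cn[:,0],.014)[:,:2]
    r=cv2.minAreaRect((W*1000).astype(np.float32));print(n,"inlay rect mm",r,"\n",cv2.boxPoints(r).round())
    # tube from depth: height above 65 mm within box
    t=(b>0)&(P[...,2]>.068)&(P[...,2]<.1)
    Q=P[t];k,l,s,ce=cv2.connectedComponentsWithStats(t.astype(np.uint8))
    for i in range(1,k):
        if s[i,4]>30:
            Q=P[l==i];print("comp",s[i],Q.mean(0).round(4),Q.min(0).round(3),Q.max(0).round(3))
            print(cv2.minAreaRect((Q[:,:2]*1000).astype(np.float32)), "zmax95",np.percentile(Q[:,2],95).round(4))
    # cabinet front/drawer direction: floor points
    f=np.nanmedian(P[m>0][:,2]);print("inlay z",f)
```

```text
top inlay rect mm ((460.9769287109375, 16.989707946777344), (96.96409606933594, 102.46434783935547), 74.13275909423828) 
 [[398. -16.]
 [497. -44.]
 [524.  50.]
 [425.  78.]]
comp [277 171  29  28 542] [ 0.5627 -0.0118  0.0871] [ 0.523 -0.057  0.068] [0.611 0.031 0.1  ]
((567.010009765625, -12.772224426269531), (72.01415252685547, 76.2856674194336), 73.92886352539062) zmax95 0.0966
inlay z 0.015282703735729708
scene inlay rect mm ((461.2701110839844, 12.110092163085938), (97.9786605834961, 107.33676147460938), 74.04844665527344) 
 [[396. -20.]
 [499. -50.]
 [526.  44.]
 [423.  74.]]
comp [235 232  44  40 986] [ 0.5783 -0.0127  0.0871] [ 0.529 -0.057  0.068] [0.616 0.032 0.1  ]
((571.9059448242188, -13.73794174194336), (75.25321960449219, 75.52275085449219), 73.4829330444336) zmax95 0.0969
inlay z 0.016381014516958725
```

```bash
python3 -m inch '[0.025,0.04,0,-3,-0.4, 0.025,0.04,0,-3,-0.4, 0.025,0.04,0,-3,-0.4, 0.025,0.04,0,-3,-0.4, 0.025,0.04,0,-3,-0.4]' 20; python3 -m inch '[0.025,0.04,0,-3,-0.4, 0.025,0.04,0,-3,-0.4, 0.025,0.04,0,-3,-0.4, 0.025,0.04,0,-3,-0.4, 0.025,0.04,0,-3,-0.4]'; python3 -m inch '[0.025,0.04,0,-3,-0.4, 0.025,0.04,0,0,-0.4, 0.025,0.04,0,0,-0.4, 0.0,0.0,0,0,-0.4, 0.0,0.0,0,0,-0.4]'
python3 - <<'E'
from h import *
c,p,d=shot("wrist");cv2.imwrite("pics/w1.png",p[:,:,::-1]);np.savez("w1.npz",p=p,d=d,f=c[0],cx=c[1],cy=c[2],M=c[3],o=c[4])
print(bot.get_obs())
E
```

```text
clock: 0.72
tcp_pos: [0.318, -0.4191, 0.2308]
ee_rot: [-0.0, 1.0, 0.019, -0.0]
force: [0.2, 0.3, -0.8]
gripper_width: 0.026
finger_force: 0.0
clock: 1.35
tcp_pos: [0.4428, -0.2193, 0.2309]
ee_rot: [-0.0, 0.994, -0.112, -0.0]
force: [0.4, -0.7, -0.1]
gripper_width: 0.0258
finger_force: 0.0
clock: 1.98
tcp_pos: [0.5169, -0.1013, 0.2307]
ee_rot: [0.0, 0.991, -0.137, -0.001]
force: [-0.3, -0.9, -0.3]
gripper_width: 0.0257
finger_force: 0.0
{'clock': 2.025, 'q': array([ 0.42547648,  0.1724736 , -0.33926705,  1.878185  ,  0.0649261 ,
        1.10286723, -1.78621273]), 'qd': array([ 0.01233154, -0.00513091,  0.01426401,  0.00058737, -0.00482576,
       -0.00181284, -0.00228784]), 'effort': array([-7.65783191e-01, -3.16675901e+01, -1.86669264e+00, -2.43894035e+01,
       -5.52554405e-02, -1.46842265e-02,  1.48079896e-03]), 'tcp_pos': array([ 0.51669828, -0.10219377,  0.23071777]), 'ee_rot': array([ 4.30059719e-04,  9.90431434e-01, -1.38003287e-01, -6.94282359e-04]), 'force': array([-0.47541997,  0.08888538,  0.76546541]), 'torque': array([-0.03740798, -0.01285589,  0.04799358]), 'finger_force': 0.0, 'gripper_width': 0.02565475773167211}
```

View pics/w1.png

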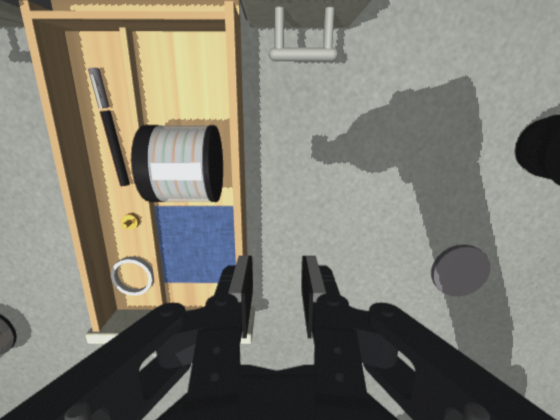

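The wrist view shows the whole inlay (160–235, 206–284) and the tube (135–222, 125–202) on its side, label forward of the top in this perspective. I'll refine both from this view.

```bash
cat >> h.py <<'E'
U=np.array([np.cos(np.radians(-15.9)),np.sin(np.radians(-15.9))]);V=np.array([-U[1],U[0]])
def tube(P):
    """circle of known radius 40 mm fitted to the tube's surface in the (U,z) plane; yaw from the two halves"""
    from scipy.optimize import least_squares
    s=P[...,:2]@U;v=P[...,:2]@V
    k=np.isfinite(s)&(abs(v-.1435)<.032)&(P[...,2]>.066)&(P[...,2]<.1)&(s>.38)&(s<.6)
    s,v,z=s[k],v[k],P[...,2][k]
    fit=lambda q:least_squares(lambda x:np.hypot(s[q]-x[0],z[q]-x[1])-.04,[s[q].mean(),.054],loss="soft_l1",f_scale=.002).x
    return fit(s>0),fit(v<.1435),fit(v>=.1435),k.sum(),(v.min(),v.max())
E
python3 - <<'E'
from h import *
a=np.load("w1.npz");c=[a[k] for k in("f","cx","cy","M","o")];P=cloud(c,a["d"])
hsv=cv2.cvtColor(a["p"],cv2.COLOR_RGB2HSV);m=cv2.inRange(hsv,(105,90,30),(130,255,255));m[:180]=0;m[310:]=0;m[:,260:]=0
cn=max(cv2.findContours(m,0,2)[0],key=cv2.contourArea)
W=plane(c,cn[:,0],.014)[:,:2];r=cv2.minAreaRect((W*1000).astype(np.float32));print(r)
B=cv2.boxPoints(r)/1000;print("s",B@U,"v",B@V,"z",np.nanmedian(P[m>0][:,2]))
print(tube(P))
for n in("top0","scene0"):
    a=np.load(n+".npz");c=[a[k] for k in("f","cx","cy","M","o")];print(n,tube(cloud(c,a["d"])))
E
```

```text
((464.0086669921875, 21.491962432861328), (95.43641662597656, 103.969970703125), 74.21766662597656)
s [0.38848151 0.49245126 0.49225524 0.38828551] v [0.09996429 0.10017781 0.19561402 0.19540051] z 0.014247400000150762
(array([0.55240922, 0.05322098]), array([0.55236403, 0.05323655]), array([0.5524522 , 0.05320628]), np.int64(4988), (np.float64(0.1115282062578343), np.float64(0.17547807399571047)))
top0 (array([0.5498442 , 0.05400619]), array([0.54980551, 0.05421396]), array([0.54990126, 0.05379033]), np.int64(484), (np.float64(0.11158805858234605), np.float64(0.17548382454214434)))
scene0 (array([0.55213015, 0.05500788]), array([0.55194816, 0.05495657]), array([0.55231644, 0.05505804]), np.int64(814), (np.float64(0.11155922494933225), np.float64(0.1754197654692744)))
```

```bash
python3 -m inch '[0.032,0.044,0,0,-0.4, 0.032,0.044,-0.02,0,-0.4, 0,0,-0.05,0,-0.4, 0,0,-0.05,0,-0.4, 0,0,-0.006,0,-0.4]'; python3 -m inch '[0,0,-0.002,0,-0.4, 0,0,-0.002,0,-0.4, 0,0,-0.002,0,-0.4, 0,0,-0.002,0,-0.4, 0,0,0,0,-0.4]'
```

```text
clock: 2.65
tcp_pos: [0.577, -0.0153, 0.1009]
ee_rot: [0.001, 0.99, -0.139, -0.005]
force: [-0.6, -0.7, 0.4]
gripper_width: 0.0255
finger_force: 0.0
clock: 3.28
tcp_pos: [0.5817, -0.0128, 0.0975]
ee_rot: [0.0, 0.991, -0.137, 0.0]
force: [-0.7, -0.4, -0.5]
gripper_width: 0.0253
finger_force: 0.0
```

```bash
for i in 1 2 3; do python3 -m inch '[0,0,-0.001,0,-0.4, 0,0,-0.001,0,-0.4, 0,0,0,0,-0.4]' | grep -E 'tcp|force: \['; done
```

```text
tcp_pos: [0.5815, -0.0128, 0.0951]
force: [0.2, -0.7, 0.1]
tcp_pos: [0.5822, -0.0129, 0.0938]
force: [-0.9, -0.0, 1.8]
tcp_pos: [0.5841, -0.0134, 0.0935]
force: [-0.8, -0.7, 6.9]
```

```bash
for i in 1; do python3 -m inch '[-0.006,0.0017,0,0,-0.4, -0.008,0.0023,0,0,-0.4, -0.008,0.0023,0,0,-0.4, -0.008,0.0023,0,0,-0.4,-0.008,0.0023,0,0,-0.4]'; done
python3 - <<'E'
from h import *
c,p,d=shot("wrist");cv2.imwrite("pics/w2.png",p[:,:,::-1]);print(tube(cloud(c,d)))
c,p,d=shot("scene");print(tube(cloud(c,d)))
s=bot.get_obs();print(s["tcp_pos"],s["force"],s["tcp_pos"][:2]@U,s["tcp_pos"][:2]@V)
E
```

```text
clock: 5.03
tcp_pos: [0.5461, -0.0026, 0.0937]
ee_rot: [0.0, 0.991, -0.137, 0.003]
force: [-0.1, -2.3, 9.4]
gripper_width: 0.0256
finger_force: 4.5
(array([0.53329185, 0.05327974]), array([0.53328039, 0.05323822]), array([0.53330749, 0.05331886]), np.int64(12279), (np.float64(0.11150168484273464), np.float64(0.175491230144445)))
(array([0.53280274, 0.05516403]), array([0.5325649, 0.0552065]), array([0.53303006, 0.05511462]), np.int64(619), (np.float64(0.11155810543253208), np.float64(0.1753635143867359)))
[ 0.54532311 -0.00231857  0.09374123] [-0.21499293 -0.92706611  8.40065479] 0.5250949530436536 0.14716642781222075
```

View pics/w2.png

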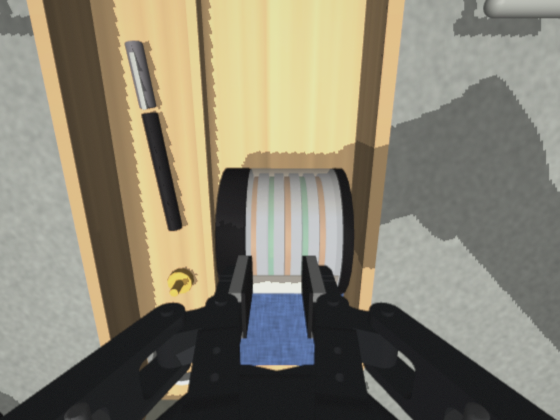

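```bash
cat > look.py <<'E'
from h import *
c,p,d=shot("wrist");t=tube(cloud(c,d));print("tube",t[0].round(4),(t[2]-t[1])[0].round(4),t[3])
s=bot.get_obs();print("tcp s",s["tcp_pos"][:2]@U,"v",s["tcp_pos"][:2]@V,"z",s["tcp_pos"][2],s["force"].round(1),s["clock"])
E
python3 -m inch '[0,0,0.012,0,-0.4, 0.0202,-0.0058,0,0,-0.4, 0,0,-0.008,0,-0.4, 0,0,-0.004,0,-0.4, 0,0,0,0,-0.4]'|grep -E 'tcp|force: \['; python3 look.py
python3 -m inch '[-0.007,0.002,0,0,-0.4, -0.009,0.0026,0,0,-0.4, -0.009,0.0026,0,0,-0.4,-0.009,0.0026,0,0,-0.4,-0.009,0.0026,0,0,-0.4]'|grep -E 'tcp|force: \['; python3 look.py
```

```text
tcp_pos: [0.5656, -0.0082, 0.0931]
force: [0.3, -1.7, 9.3]
tube [0.5317 0.0533] 0.0002 9258
tcp s 0.5461369426476909 v 0.14706596214759923 z 0.0930929873951012 [ 0.9 -0.7  8.4] 5.8
tcp_pos: [0.5226, 0.0041, 0.0937]
force: [-0.8, -1.2, 12.4]
tube [0.5095 0.0531] 0.0002 12445
tcp s 0.49991056574313225 v 0.14715148318766466 z 0.09359226312038742 [-2.4 -1.9 15. ] 6.475
```

```bash
python3 -m inch '[0,0,0.012,0,-0.4, 0.0211,-0.006,0,0,-0.4, 0,0,-0.008,0,-0.4, 0,0,-0.003,0,-0.4, 0,0,0,0,-0.4]'|grep -E 'tcp|force: \['; python3 look.py
python3 -m inch '[-0.007,0.002,0,0,-0.4, -0.009,0.0026,0,0,-0.4, -0.009,0.0026,0,0,-0.4,-0.009,0.0026,0,0,-0.4,-0.009,0.0026,0,0,-0.4]'|grep -E 'tcp|force: \['; python3 look.py
```

```text
tcp_pos: [0.5424, -0.0015, 0.093]
force: [0.3, -1.2, 7.0]
tube [0.5074 0.053 ] 0.0001 9323
tcp s 0.5219749814732144 v 0.14716780800895066 z 0.09302423199269218 [ 1.4 -2.1  6.3] 7.15
tcp_pos: [0.4996, 0.0108, 0.0938]
force: [-0.9, -1.1, 9.3]
tube [0.485  0.0531] 0.0002 12290
tcp s 0.47597655795710114 v 0.1472522512599271 z 0.09364001796036701 [-1.8 -2.2 12.5] 7.825
```

```bash
python3 -m inch '[0,0,0.012,0,-0.4, 0.0211,-0.006,0,0,-0.4, 0,0,-0.008,0,-0.4, 0,0,-0.004,0,-0.4, 0,0,0,0,-0.4]'|grep -E 'tcp|force: \['; python3 look.py
python3 -m inch '[-0.007,0.002,0,0,-0.4, -0.009,0.0026,0,0,-0.4, -0.009,0.0026,0,0,-0.4,-0.009,0.0026,0,0,-0.4,-0.009,0.0026,0,0,-0.4]'|grep -E 'tcp|force: \['; python3 look.py
```

```text
tcp_pos: [0.5204, 0.0048, 0.0928]
force: [1.5, -0.8, 7.0]
tube [0.4836 0.053 ] 0.0001 9051
tcp s 0.499058843427221 v 0.14726707370211878 z 0.09288271432655228 [ 1.5 -1.1  6.5] 8.5
tcp_pos: [0.4777, 0.0171, 0.0938]
force: [-0.3, -1.7, 11.2]
tube [0.4613 0.0531] 0.0002 12157
tcp s 0.4533217907890938 v 0.14731191922259682 z 0.09366392019984143 [-1.3 -0.5 12.3] 9.175
```

```bash
python3 -m inch '[0,0,0.012,0,-0.4, 0.0183,-0.0052,0,0,-0.4, 0,0,-0.008,0,-0.4, 0,0,-0.004,0,-0.4, 0,0,0,0,-0.4]'|grep -E 'tcp|force: \['; python3 look.py
python3 -m inch '[-0.007,0.002,0,0,-0.4, -0.008,0.0023,0,0,-0.4, -0.008,0.0023,0,0,-0.4,-0.007,0.002,0,0,-0.4,-0.004,0.0011,0,0,-0.4]'|grep -E 'tcp|force: \['; python3 look.py
```

```text
tcp_pos: [0.4962, 0.012, 0.0931]
force: [-0.2, -1.3, 7.8]
tube [0.4602 0.053 ] 0.0002 9288
tcp s 0.47377346219452837 v 0.14746343660228162 z 0.09314201860678487 [-0.  -1.4  7.3] 9.85
tcp_pos: [0.4622, 0.0217, 0.0938]
force: [-0.3, -2.0, 11.2]
tube [0.4424 0.0531] 0.0002 11734
tcp s 0.4380222061754839 v 0.14749118199357594 z 0.09373789857723273 [-1.2 -2.9 11.7] 10.525
```

Now I'll lift straight up and clear, then check.

```bash
python3 -m inch '[0,0,0,0,-0.4, 0,0,0.01,0,-0.4, 0,0,0.03,0,-0.4, 0,0,0.05,0,-0.4, 0,0,0.05,0,-0.4]'|grep -E 'tcp|force: \['
python3 -m inch '[0.02,-0.04,0.02,0,-0.4, 0.02,-0.04,0,0,-0.4, 0,-0.04,0,0,-0.4, 0,0,0,0,-0.4, 0,0,0,0,-0.4]'|grep -E 'tcp|force: \['; python3 look.py
python3 - <<'E'
from h import *
c,p,d=shot("wrist");cv2.imwrite("pics/w3.png",p[:,:,::-1])
hsv=cv2.cvtColor(p,cv2.COLOR_RGB2HSV);m=cv2.inRange(hsv,(105,90,30),(130,255,255))
W=plane(c,np.argwhere(m)[:,::-1],.014);print("blue s",np.percentile(W[:,:2]@U,[1,50,99]))
for n in("top","scene"):
    c,p,d=shot(n);print(n,tube(cloud(c,d))[0])
    if n=="scene":cv2.imwrite("pics/s3.png",p[:,:,::-1])
E
```

```text
tcp_pos: [0.4592, 0.0224, 0.2323]
force: [0.7, -0.3, -0.2]
tcp_pos: [0.5003, -0.0968, 0.2513]
force: [0.2, -0.3, -0.3]
tube [0.4408 0.0529] 0.0001 3443
tcp s 0.5077063581388924 v 0.044670344549890564 z 0.2515283453884764 [1.  0.5 0.1] 11.825
blue s [0.39021557 0.4777096  0.49256071]
top [0.43824887 0.05401148]
scene [0.44060369 0.05490869]
```

View pics/w3.png

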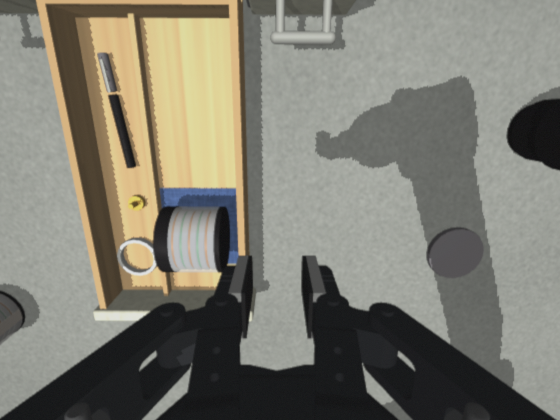

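View pics/s3.png

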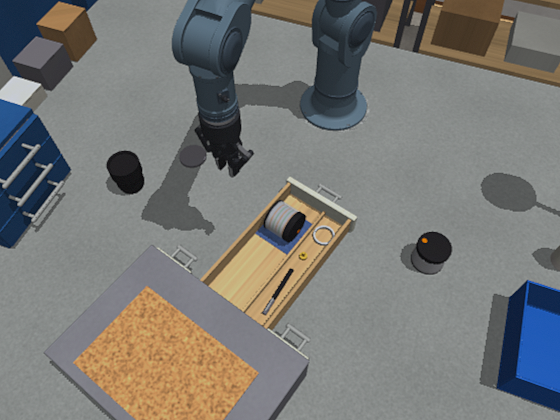

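The tube rests on the inlay: its axis is at s = 0.4408 m and the inlay's middle is at 0.4404 m. In the pictures the bystanders look unmoved and the arm is clear.

```bash
python3 -c "
from station import bot
print(bot.job_done())"
```

```text
the job is handed in; nothing more can be done
None
```

I rolled the tube about 112 mm toward the robot in five gentle fingertip strokes (15 N at most in the readings); it came to rest within about 2 mm of the inlay's middle line, with nothing else visibly moved and the arm clear, and the job is handed in.

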